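Charge the milling jar with ceramic grinding cylinders

ROBOT

A 7-joint arm with a two-finger parallel gripper is mounted at the origin on the work surface. World frame = base frame: x ahead of the robot, y to its left, z up, the work surface at z = 0. Lengths are in m, angles in rad, forces in N, time in s.
With the tool pointing down it reaches from about 0.4 to 0.875 m from the base axis. Payload 6.5 kg.
Tool frame: the origin (TCP) lies midway between the tips of the shut fingers; the grasp point (between the pads) lies 19 mm behind it; z points along the fingers, x is the direction in which the jaws open and shut, and the axes are right-handed (so a half turn about z gives the same grasp; the last joint's range is limited). The gripper opens to 85 mm and grips with 20 to 120 N. Pads are 22 mm wide; open, the fingers measure 114 mm over their backs; the gripper's body (76 mm by 85 mm) begins 54 mm behind the grasp point. The pads swing forward as they close: fully open they stand 13 mm farther back than shut.
Start: joints at [-1.243, 0.536, -0.004, 1.538, 0.003, 1.067, -0.071], TCP at [0.249, 0.6, 0.231] pointing down, gripper open.
Joint ranges: [-2.7, 2.7], [-0.37, 2.16], [-1.27, 1.26], [0.24, 2.4], [-1.31, 4.45], [0.19, 1.91], [-2.76, 2.76]. Speed limits (rad/s): [2.39, 2.39, 3.14, 3.14, 3.14, 3.14, 3.14].

INTERFACE

Orientations are given as a rotation vector (axis times angle).
In Python, from plant import telemetry, vision, arm, finder gives the robot as it stands.
- The arm moves only by the shell command python3 -m pendant 'ROWS' [OPENING] [FORCE]. ROWS is JSON, one flat list of numbers, 6 for each row, row after row: the shift along the tool's x, y, z in mm, then the turn, a rotation vector about the tool's x, y, z in rad. A call has 1 to 8 rows; each row shifts and turns the pose as measured when the row begins, along the tool's axes as they then stand; what a row does not reach is not made up. A row lasts 1/8 s, in which the tool goes at most 62.5 mm and 10.7 degrees, less where a joint would pass 70% of its speed; a pose out of reach is approached as far as the arm can. A call is refused whole if a number of a shift passes 62.5 or a number of a turn 0.188, either way. A call with a gripper value outside its range is refused whole. OPENING is the gripper command: -1 is shut, 1 is fully open, values between are in proportion, set as the call begins (- or left out, the last holds). The fingers move at their own pace and stop on an object; FORCE is the grip in N (left out, the last holds). Time passes only in rows, so rows that do not move let the fingers close. It gives the time, the measured TCP pose, the force and the opening at its end, in the units of the state.
- telemetry.read_state(): the state, without advancing time (a new reading comes with each control period).
- vision.read_camera(name): name is "scene" or "top"; returns the picture (400x640x3 uint8, red, green, blue); there is no depth.
- vision.calibration(name): a dict with "fx", "fy", "cx", "cy" (pixels), "R" (3x3) and "t" (3): a world point X has camera coordinates R X + t. Camera axes: x right, y down, z forward; pixel columns grow to the right and rows downward; lengths in m; the calibration is good to about 2 mm. A picture is of the moment at which its call begins. calibration takes no time and is no camera call.
- arm.hand_in(): hands the job in, once; it reports no verdict.
Trained networks look in the newest picture that a camera, given by its name, has taken for a name from the list of things; names that differ only in an ending like _2 or _b are one class to them, and where a whole thing is asked for, a point or a joint stands for the part that bears it (a point fixed in the world has none). Each returns a list of dicts, best first, with "p" (0 to 1); they miss things now and then, are a little off and sometimes report something else, mostly with a low value. They report only what shows in the picture. A call takes as long as a camera call. They do not tell look-alikes from the thing itself.
- finder.spot_in(name, camera): "xy" ([column, row] in pixels, amid what is visible of it).
- finder.tip_of(name, camera): "xy" ([column, row] in pixels: a listed point, or the origin of a listed thing).
The state is a dict: "clock": time; "qpos": joint angles; "qvel": joint speeds; "joint_torque": joint torques, N m; "eef_pos": TCP position; "eef_rot": TCP orientation; "contact_force": force on the tool from outside, world axes, zero at the start; "ft_torque": the same for the moment, N m; "gripper_width": opening from 0.0 (shut) to 1.0 (fully open).
Only numpy, scipy, OpenCV 4.12 (cv2) and the standard library are available. Lean on these libraries where they do the work, as an engineer would, in place of code of your own. Each camera call takes 0.05 s, during which the arm holds its last target.

TASK

Drop both white ceramic grinding cylinders from the blue mat through the orange funnel, so that they lie at the bottom of the clear milling jar under it. Leave the dark steel cylinder standing where it is.

Things in the scene. Friction and masses are not known exactly. Their poses are not given: they have to be found in the camera images.
- white_a_center (a point): Centre of one of the two white ceramic grinding cylinders: 20 mm diameter, 20 mm high, about 23 g, standing on end (axis z) on a flat blue mat 170 x 170 x 4 mm; its centre starts 14 mm above the work surface. All things on the mat (these cylinders, the steel one, a red rubber stopper 26 mm wide, 24 mm high) stand at least 50 mm apart, centre to centre.
- white_b_center (a point): Centre of the other white ceramic grinding cylinder, the same in every way.
- steel_cyl_center (a point): Centre of the dark steel cylinder, same size (diameter 20 mm, height 20 mm), about 49 g, standing on the same mat: not wanted in the jar.
- funnel_mouth (a point): Centre of the orange funnel's open mouth, at rim height, 180 mm above the work surface; z up. Mouth 101 mm wide inside; a steep cone 58 mm deep narrows to a stem 34 mm wide inside, ending 85 mm below the mouth. The funnel is screwed on the clear jar (84 mm wide, inner floor 166 mm below the mouth), fixed to the bench in a black foot. Nothing else nearby stands over 150 mm.
Not all that is in view belongs to the job. Leave any brown, green or turquoise look-alike of the part that bears white_b_center alone.

How it is judged:
By the outcome, as a careful person would: the job done as asked, in the order asked, and still so for the second after the job is handed in, with the robot touching nothing.
It also fails if it takes over 56 s, if anything falls off the work surface, if the arm or the gripper's body presses on something with over 40 N, if the wrist force passes 120 N, or if a joint passes its speed limit or range.

## Working session

There is one attempt and no reset: what is moved stays moved. The work goes in short steps, Python scripts to look and compute and a shell command to move; the robot and the scene stay as the last step left them, time stands still between calls to the robot, and variables do not carry over. Pictures are saved under pics/ and viewed, and the job is handed in when it is done.

```bash
mkdir -p pics; ls; python3 - <<'E'
from plant import telemetry, vision, arm, finder
import cv2,numpy as np
s=telemetry.read_state();print({k:np.round(v,3).tolist() for k,v in s.items()})
for n in("scene","top"):
    im=vision.read_camera(n);cv2.imwrite(f"pics/{n}0.png",im[:,:,::-1])
    c=vision.calibration(n);print(n,{k:np.round(v,3).tolist() for k,v in c.items()})
    for t in("white_a_center","steel_cyl_center","funnel_mouth"):
        print(t,[(np.round(d["xy"],1).tolist(),round(d["p"],2)) for d in finder.tip_of(t,n)])
E
```

```text
pics
{'clock': 0.0, 'qpos': [-1.243, 0.537, -0.004, 1.539, 0.003, 1.067, -0.071], 'qvel': [-0.001, -0.001, -0.001, -0.0, 0.002, 0.001, -0.001], 'joint_torque': [0.0, -58.342, 1.049, -25.91, 0.012, 0.01, 0.0], 'eef_pos': [0.249, 0.6, 0.23], 'eef_rot': [2.612, 1.743, -0.002], 'contact_force': [-0.395, -0.343, -0.065], 'ft_torque': [-0.01, 0.002, 0.028], 'gripper_width': 1.001}
scene {'fx': 460.289, 'fy': 460.289, 'cx': 319.15, 'cy': 198.753, 'R': [[-0.443, 0.896, 0.01], [0.448, 0.231, -0.864], [-0.777, -0.378, -0.504]], 't': [0.265, -0.145, 1.383]}
white_a_center [([377.5, 251.2], 0.49)]
steel_cyl_center [([414.5, 271.9], 0.7)]
funnel_mouth [([231.9, 143.0], 0.67)]
top {'fx': 446.392, 'fy': 446.392, 'cx': 315.843, 'cy': 201.214, 'R': [[0.027, -0.999, -0.028], [-0.984, -0.022, -0.177], [0.177, 0.032, -0.984]], 't': [0.02, 0.63, 1.025]}
white_a_center [([289.3, 242.8], 0.62)]
steel_cyl_center [([252.9, 227.6], 0.56)]
funnel_mouth [([442.0, 237.3], 0.56)]
```

View pics/scene0.png

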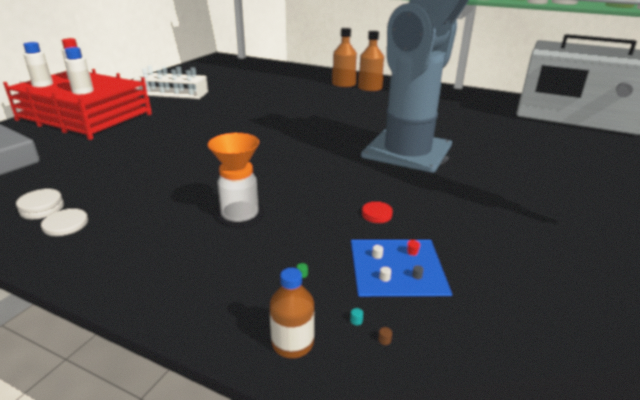

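View pics/top0.png

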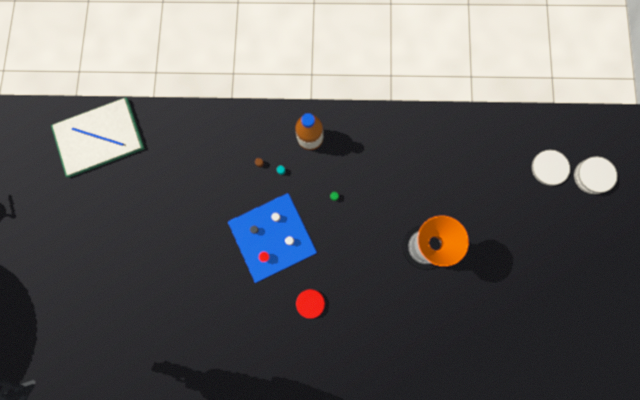

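The top view shows the mat with white cylinders at (276,217) and (289,241), steel at (255,230) and the red stopper at (264,257). The look-alikes off the mat are brown (259,162), turquoise (281,170) and green (334,196). The white lids at (551,167) and (596,175) are much too big. In the scene view the whites are at (377,252) and (385,274), and the steel is at (418,272). I choose the two whites on the mat, and check them in a crop next.

```bash
cat > h.py <<'E'
import numpy as np,cv2
from plant import telemetry, vision, arm, finder
from scipy.spatial.transform import Rotation as Ro
from scipy.optimize import least_squares
def ray(n,uv,z):
    c=vision.calibration(n);R=np.array(c["R"]);t=np.array(c["t"])
    d=R.T@np.array([(uv[0]-c["cx"])/c["fx"],(uv[1]-c["cy"])/c["fy"],1]);o=-R.T@t
    return o+d*(z-o[2])/d[2]
def proj(n,X):
    c=vision.calibration(n);p=np.array(c["R"])@X+np.array(c["t"])
    return np.array([c["fx"]*p[0]/p[2]+c["cx"],c["fy"]*p[1]/p[2]+c["cy"]])
def whites(im):
    m=(im.min(2)>125).astype(np.uint8)
    n,l,s,c=cv2.connectedComponentsWithStats(m)
    return [(c[i].round(1).tolist(),int(s[i,4])) for i in range(1,n) if 8<s[i,4]<250]
E
python3 - <<'E'
from h import *
for n,(x0,x1,y0,y1) in dict(scene=(340,460,230,300),top=(220,325,185,290)).items():
    im=vision.read_camera(n);cr=im[y0:y1,x0:x1]
    cv2.imwrite(f"pics/{n}c.png",cv2.resize(cr[:,:,::-1],None,fx=5,fy=5,interpolation=cv2.INTER_CUBIC))
    hs=cv2.cvtColor(cr,cv2.COLOR_RGB2HSV)
    # whites & other: not blue inside mat; weighted centroid of lowsat bright
    for nm,m in dict(white=(cr[:,:,0]>120)&(cr[:,:,1]>100),dark=(cr[:,:,2]<110)&(cr[:,:,2]>40)&(cr[:,:,0]<90),red=(cr[:,:,0]>150)&(cr[:,:,1]<80)).items():
        k,l,s,c=cv2.connectedComponentsWithStats(m.astype(np.uint8))
        for i in range(1,k):
            if s[i,4]>12:
                p=c[i]+[x0,y0]; print(n,nm,p.round(1),s[i].tolist(),ray(n,p,.016).round(4))
for n in("scene","top"):
  for t in("white_a_center","white_b_center","steel_cyl_center","funnel_mouth"):
    z=.18 if t[0]=='f' else .014
    print(n,t,[(np.round(d["xy"],1).tolist(),round(d["p"],2),ray(n,d["xy"],z).round(4)) for d in finder.tip_of(t,n)])
im=vision.read_camera("top");m=((im[:,:,0]>150)&(im[:,:,2]<60)&(im[:,:,1]>60)).astype(np.uint8)
k,l,s,c=cv2.connectedComponentsWithStats(m);print([(c[i],s[i].tolist()) for i in range(1,k) if s[i,4]>300])
E
```

```text
scene white [377.6 251.2] [33, 14, 11, 15, 137] [0.5378 0.1002 0.016 ]
scene white [385.4 273.3] [40, 36, 12, 16, 153] [0.5962 0.1368 0.016 ]
scene dark [401.4 259.3] [0, 0, 120, 70, 2776] [0.5414 0.1505 0.016 ]
scene dark [416.8 272.1] [72, 36, 10, 12, 95] [0.5657 0.1883 0.016 ]
scene red [413.5 246.6] [68, 10, 12, 15, 138] [0.4898 0.1598 0.016 ]
top white [275.  216.4] [51, 27, 9, 9, 61] [0.5954 0.1379 0.016 ]
top white [288.9 240.1] [65, 51, 9, 9, 65] [0.5369 0.1008 0.016 ]
top dark [272.4 236.8] [0, 0, 105, 105, 6341] [0.5443 0.1422 0.016 ]
top dark [254.4 229.5] [31, 42, 8, 6, 39] [0.5614 0.188  0.016 ]
top red [263.6 256.4] [39, 67, 10, 10, 82] [0.4952 0.1618 0.016 ]
scene white_a_center [([379.1, 249.1], 0.56, array([0.5272, 0.0996, 0.014 ]))]
scene white_b_center [([359.5, 316.6], 0.76, array([0.7199, 0.1348, 0.014 ])), ([302.2, 272.5], 0.65, array([ 0.6625, -0.0039,  0.014 ])), ([384.9, 275.5], 0.6, array([0.6001, 0.1374, 0.014 ])), ([380.5, 334.9], 0.53, array([0.7421, 0.1797, 0.014 ])), ([233.1, 141.2], 0.35, array([ 0.2117, -0.482 ,  0.014 ]))]
scene steel_cyl_center [([414.9, 270.1], 0.48, array([0.5592, 0.1829, 0.014 ]))]
scene funnel_mouth [([234.2, 140.2], 0.72, array([ 0.519 , -0.2433,  0.18  ]))]
top white_a_center [([292.1, 241.8], 0.56, array([0.5331, 0.0928, 0.014 ]))]
top white_b_center [([277.2, 216.1], 0.64, array([0.5967, 0.1326, 0.014 ])), ([331.6, 198.7], 0.64, array([ 0.6441, -0.0029,  0.014 ])), ([255.8, 163.9], 0.44, array([0.7307, 0.1935, 0.014 ])), ([281.4, 170.5], 0.37, array([0.7146, 0.1269, 0.014 ]))]
top steel_cyl_center [([253.7, 228.9], 0.54, array([0.563 , 0.1902, 0.014 ]))]
top funnel_mouth [([442.4, 242.1], 0.85, array([ 0.5261, -0.2357,  0.18  ]))]
[(array([444.4786081 , 239.59555048]), [419, 216, 50, 50, 1753])]
```

```bash
python3 -c "
import cv2,numpy as np
a=cv2.imread('pics/scenec.png');b=cv2.imread('pics/topc.png');b=cv2.resize(b,(350,350));a=cv2.resize(a,(440,257))
c=np.zeros((350,800,3),np.uint8);c[:257,:440]=a;c[:,445:795]=b;cv2.imwrite('pics/both.png',c)"
```

```text
(no output)
```

View pics/both.png

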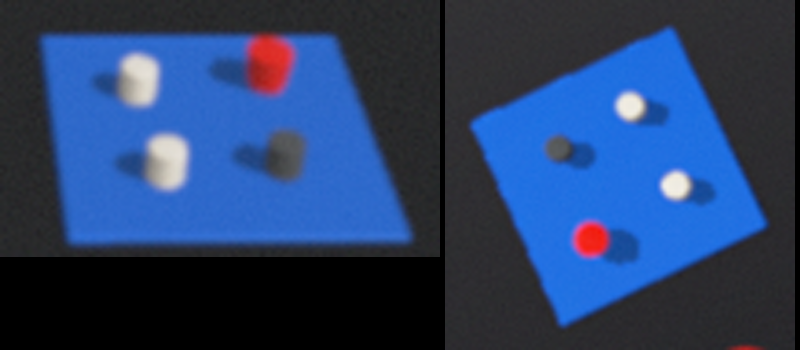

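The crop confirms it: two white cylinders, one dark steel and one wider red stopper on the mat, all well separated. Next I compute the tool-axis shifts.

```bash
cat >> h.py <<'E'
A=np.array([.537,.1005]);B=np.array([.596,.1372]);F=np.array([.527,-.238])
def shift(x,y,z):
    s=telemetry.read_state();R=Ro.from_rotvec(s["eef_rot"]).as_matrix()
    d=(R.T@(np.array([x,y,z])-s["eef_pos"]))*1000
    tz=R[:,2]
    # turn to make tool z straight down
    e=Ro.from_matrix(R).inv().apply(np.cross(tz,[0,0,-1]))
    print("t",round(s["clock"],2),"pos",np.round(s["eef_pos"],4),"shift",d.round(1),"level turn",e.round(4),"jaw deg",round(np.degrees(np.arctan2(R[1,0],R[0,0])),1),"F",np.round(s["contact_force"],1),"w",round(s["gripper_width"],3),"q",np.round(s["qpos"],2))
E
python3 - <<'E'
from h import *
im=vision.read_camera("top");m=((im[:,:,0]>130)&(im[:,:,2]<90)&(im[:,:,1]>50)&(im[:,:,1]<170)).astype(np.uint8)
m[:,:400]=0
cs=max(cv2.findContours(m,0,2)[0],key=len);h=cv2.convexHull(cs);e=cv2.fitEllipse(h);print(e,ray("top",e[0],.18))
im=vision.read_camera("scene");m=((im[:,:,0]>130)&(im[:,:,2]<90)&(im[:,:,1]>50)&(im[:,:,1]<170)).astype(np.uint8);m[:,280:]=0;m[200:]=0
cs=max(cv2.findContours(m,0,2)[0],key=len);print(cv2.boundingRect(cs))
for z in(.18,):
  X=np.array([*ray("top",e[0],.18)]);print([proj("scene",X+np.array([.0525*np.cos(a),.0525*np.sin(a),0])).round(1).tolist() for a in np.arange(0,6.28,.785)])
shift(*B,.11)
E
```

```text
((442.7530212402344, 240.36521911621094), (49.411712646484375, 52.59543228149414), 135.86709594726562) [ 0.52972226 -0.23651179  0.18      ]
(60, 70, 89, 27)
[[218.6, 151.8], [238.3, 152.5], [254.9, 147.3], [258.4, 139.7], [247.9, 134.1], [229.9, 133.5], [213.7, 138.0], [208.6, 145.5]]
t 1.05 pos [0.2494 0.6002 0.2313] shift [-294.6  497.7  121.3] level turn [ 0. -0.  0.] jaw deg 67.4 F [0.7 0.5 0.7] w 1.001 q [-1.24  0.54 -0.    1.54  0.    1.07 -0.07]
```

```bash
sed -i 's/F=np.array(.*/F=np.array([.5295,-.2365])/' h.py
python3 -m pendant '[-29,49,0,0,0,0,-29,49,0,0,0,0,-29,49,0,0,0,0,-29,49,0,0,0,0,-29,49,0,0,0,0,-29,49,0,0,0,0,-29,49,0,0,0,0,-29,49,0,0,0,0]' 0.06 40
python3 -c "from h import *;shift(*B,.10)"
```

```text
clock: 2.05
eef_pos: [0.5284, 0.2316, 0.2311]
eef_rot: [-2.6, -1.756, -0.007]
contact_force: [0.9, 0.6, -0.1]
gripper_width: 0.535
t 2.05 pos [0.5284 0.2316 0.2311] shift [-63.1  98.2 130.6] level turn [-0.0011 -0.0058 -0.    ] jaw deg 68.1 F [ 0.9  0.6 -0.1] w 0.535 q [-0.57  0.41  0.11  1.75 -0.06  0.98  0.75]
```

```bash

python3 -m pendant '[-22,36,40,0,-0.006,0,-22,36,40,0,0,0,-17,27,40,0,0,0,0,0,10,0,0,0]'
python3 -c "from h import *;shift(*B,.07)"
```

```text
clock: 2.55
eef_pos: [0.6047, 0.1298, 0.0999]
eef_rot: [2.608, 1.746, 0.009]
contact_force: [-0.2, 0.2, 0.9]
gripper_width: 0.528
t 2.55 pos [0.6047 0.1298 0.0999] shift [  3.4 -11.   29.8] level turn [ 0.006  -0.0026  0.    ] jaw deg 67.6 F [-0.2  0.2  0.9] w 0.528 q [-0.37  0.64  0.12  1.73 -0.1   0.77  0.98]
```

```bash

python3 -m pendant '[3,-11,30,0.006,-0.003,0,0,0,0,0,0,0]'
python3 -c "from h import *;shift(*B,.007)"
cat > look.py <<'E'
import sys
from h import *
n,x0,x1,y0,y1,o=sys.argv[1:];x0,x1,y0,y1=map(int,(x0,x1,y0,y1))
im=vision.read_camera(n)[y0:y1,x0:x1];f=min(600/(x1-x0),500/(y1-y0))
cv2.imwrite("pics/"+o,cv2.resize(im[:,:,::-1],None,fx=f,fy=f,interpolation=cv2.INTER_CUBIC))
E
python3 look.py scene 320 480 190 310 hb.png
```

```text
clock: 2.8
eef_pos: [0.5954, 0.1388, 0.0695]
eef_rot: [-2.609, -1.748, -0.0]
contact_force: [-0.8, -0.1, 0.4]
gripper_width: 0.532
t 2.8 pos [0.5954 0.1388 0.0695] shift [-1.3  1.2 62.5] level turn [-0.001  -0.0008 -0.    ] jaw deg 67.7 F [-0.8 -0.1  0.4] w 0.532 q [-0.38  0.68  0.11  1.75 -0.11  0.72  0.97]
```

View pics/hb.png

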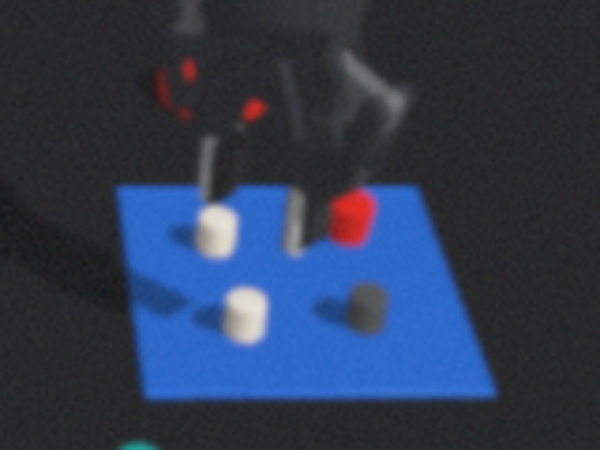

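The open fingertips show at about (377,242) and (399,256) in the scene view. I compare that with the projected TCP before going down.

```bash
python3 -c "
from h import *
s=telemetry.read_state();R=Ro.from_rotvec(s['eef_rot']).as_matrix()
for k in(-.0225,0,.0225):print(proj('scene',s['eef_pos']+R[:,0]*k-R[:,2]*.006).round(1))
print(proj('scene',np.array([*B,.014])))"
```

```text
[379.6 241.9]
[388.9 247.4]
[398.6 253.1]
[385.52475577 274.19036749]
```

The projection agrees, so I go down.

```bash

python3 -m pendant '[-1,1,30,0,0,0,0,0,22,0,0,0,0,0,6,0,0,0]'
python3 -c "from h import *;shift(*B,.007)"
```

```text
clock: 3.22
eef_pos: [0.6036, 0.1403, 0.0179]
eef_rot: [2.606, 1.749, 0.023]
contact_force: [0.6, -0.5, 0.2]
gripper_width: 0.532
t 3.23 pos [0.6036 0.1403 0.0179] shift [-5.9 -6.  10.7] level turn [ 0.0111 -0.0103 -0.    ] jaw deg 67.7 F [ 0.6 -0.5  0.2] w 0.532 q [-0.37  0.77  0.1   1.75 -0.12  0.62  0.98]
```

```bash

python3 -m pendant '[-6,-6,6,0.011,-0.010,0,0,0,4,0,0,0,0,0,0,0,0,0]'
python3 -c "from h import *;shift(*B,.007)"
```

```text
clock: 3.6
eef_pos: [0.5966, 0.1373, 0.0089]
eef_rot: [2.608, 1.751, 0.003]
contact_force: [-0.2, -0.6, -0.6]
gripper_width: 0.529
t 3.6 pos [0.5966 0.1373 0.0089] shift [-0.3 -0.5  1.9] level turn [ 0.0013 -0.0011  0.    ] jaw deg 67.7 F [-0.2 -0.6 -0.6] w 0.529 q [-0.37  0.78  0.1   1.76 -0.12  0.61  0.98]
```

```bash

python3 -m pendant '[0,0,2,0,0,0,0,0,0,0,0,0,0,0,0,0,0,0,0,0,0,0,0,0,0,0,0,0,0,0]' -1 40
python3 -c "from h import *;shift(*B,.007)"
```

```text
clock: 4.22
eef_pos: [0.5973, 0.1374, 0.0076]
eef_rot: [2.608, 1.75, 0.005]
contact_force: [0.2, 0.1, 0.1]
gripper_width: 0.214
t 4.22 pos [0.5973 0.1374 0.0076] shift [-0.7 -1.1  0.6] level turn [ 0.0024 -0.002  -0.    ] jaw deg 67.7 F [0.2 0.1 0.1] w 0.214 q [-0.37  0.78  0.09  1.76 -0.12  0.61  0.98]
```

The fingers stopped at about 18–20 mm, so it looks gripped. Lifting.

```bash

python3 -m pendant '[0,0,0,0,0,0,0,0,-20,0,0,0,0,0,-50,0,0,0,0,0,-60,0,0,0,0,0,-60,0,0,0,0,0,-40,0,0,0,0,0,0,0,0,0]'
python3 -c "from h import *;shift(*F,.235)"; python3 look.py scene 280 480 130 300 lb.png
```

```text
clock: 5.1
eef_pos: [0.5972, 0.137, 0.2524]
eef_rot: [2.607, 1.749, 0.013]
contact_force: [-0.1, -0.8, -0.7]
gripper_width: 0.217
t 5.1 pos [0.5972 0.137  0.2524] shift [-371.3   79.    15.7] level turn [ 0.0066 -0.0059 -0.    ] jaw deg 67.7 F [-0.1 -0.8 -0.7] w 0.217 q [-0.41  0.45  0.15  1.64 -0.07  1.05  0.94]
```

View pics/lb.png

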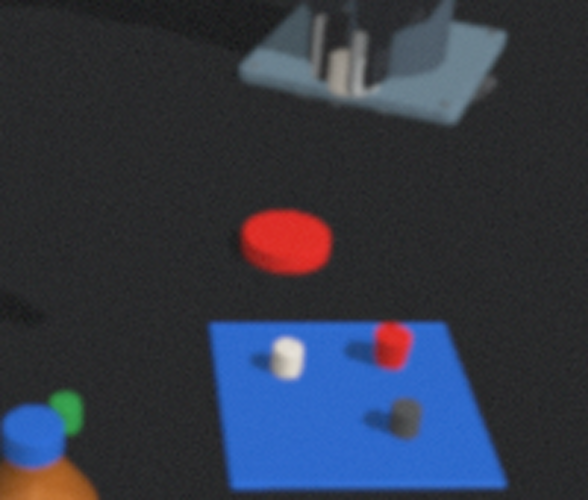

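The cylinder is held between the fingertips (crop (340,72)), and the mat shows one white, the steel and the red left standing. Moving to the funnel.

```bash

python3 -m pendant '[-46,10,0,0.006,-0.006,0,-50,10,0,0,0,0,-50,10,0,0,0,0,-50,10,0,0,0,0,-50,10,0,0,0,0,-50,10,0,0,0,0,-40,10,0,0,0,0,0,0,0,0,0,0]'
python3 -c "from h import *;shift(*F,.20)"
```

```text
clock: 6.15
eef_pos: [0.5244, -0.2095, 0.2439]
eef_rot: [-2.599, -1.747, 0.022]
contact_force: [-0.8, -0.3, -0.1]
gripper_width: 0.213
t 6.15 pos [ 0.5244 -0.2095  0.2439] shift [-22.8  15.6  43.8] level turn [-0.0164  0.0062 -0.    ] jaw deg 67.8 F [-0.8 -0.3 -0.1] w 0.213 q [ 0.1   0.39  0.26  1.75 -0.11  1.03  1.58]
```

```bash

python3 -m pendant '[-23,16,0,-0.016,0.006,0,0,0,0,0,0,0,0,0,0,0,0,0]'
python3 -c "from h import *;shift(*F,.20)"; python3 look.py scene 170 330 90 240 f1.png;python3 look.py top 360 520 170 300 f1t.png
```

```text
clock: 6.52
eef_pos: [0.5294, -0.2337, 0.2412]
eef_rot: [-2.6, -1.752, 0.003]
contact_force: [0.7, -0.1, -0.8]
gripper_width: 0.21
t 6.53 pos [ 0.5294 -0.2337  0.2412] shift [-2.6  1.4 41.2] level turn [-0.0061 -0.0017  0.    ] jaw deg 67.9 F [ 0.7 -0.1 -0.8] w 0.21 q [ 0.14  0.41  0.26  1.73 -0.12  1.02  1.63]
```

View pics/f1.png

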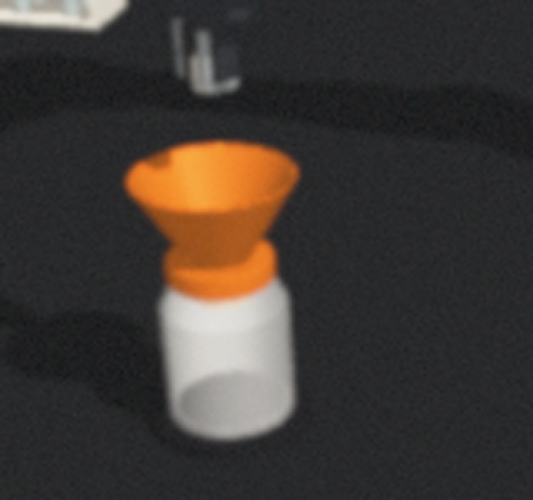

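View pics/f1t.png

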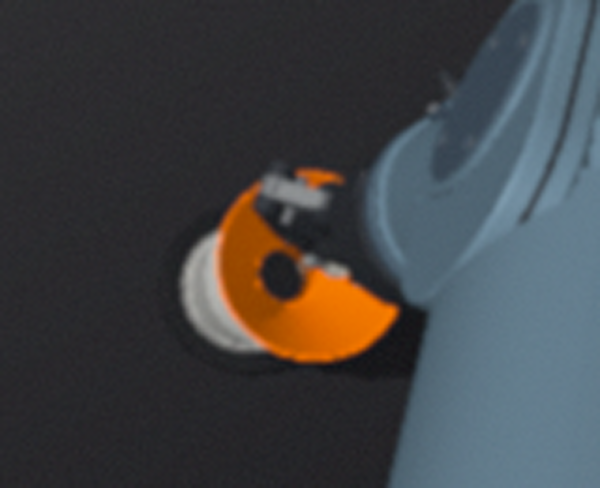

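The jar is clear and empty. The held cylinder at scene (234,112) is over the middle of the rim, about (233.6,142.8). I lower it until the tips are just inside the mouth and correct sideways.

```bash

python3 -m pendant '[-3,1,25,-0.006,-0.002,0,0,0,20,0,0,0,0,0,15,0,0,0,0,0,0,0,0,0]'
python3 -c "from h import *;shift(*F,.172)"
```

```text
clock: 7.12
eef_pos: [0.5303, -0.2336, 0.1801]
eef_rot: [2.601, 1.762, 0.002]
contact_force: [-0.9, -1.0, -0.7]
gripper_width: 0.21
t 7.12 pos [ 0.5303 -0.2336  0.1801] shift [-3.   0.3  8.1] level turn [ 0.001  -0.0007 -0.    ] jaw deg 68.2 F [-0.9 -1.  -0.7] w 0.21 q [ 0.15  0.48  0.25  1.79 -0.15  0.89  1.66]
```

```bash

python3 -m pendant '[-3,0,7,0,0,0,0,0,0,0,0,0]'
python3 -m pendant '[0,0,0,0,0,0,0,0,0,0,0,0,0,0,0,0,0,0,0,0,0,0,0,0,0,0,0,0,0,0]' -0.2
python3 look.py scene 170 330 90 240 f2.png
```

```text
clock: 7.38
eef_pos: [0.5299, -0.2366, 0.1737]
eef_rot: [2.599, 1.762, 0.003]
contact_force: [-0.3, 0.1, -0.4]
gripper_width: 0.213
clock: 8.0
eef_pos: [0.5308, -0.2371, 0.1751]
eef_rot: [2.598, 1.76, 0.006]
contact_force: [-0.4, 0.4, 0.3]
gripper_width: 0.399
```

View pics/f2.png

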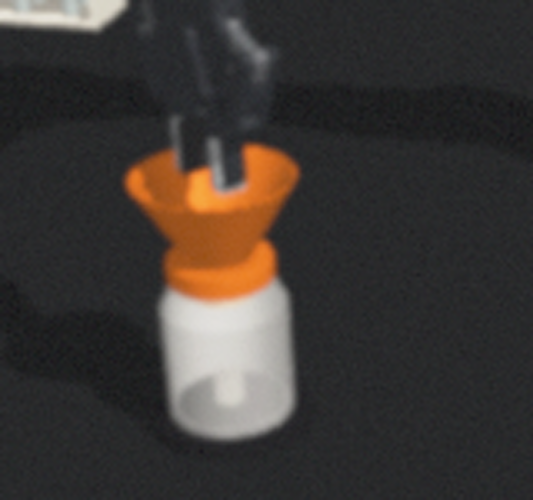

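The first cylinder lies on the jar floor (crop (230,388), scene about (239,206)). Now I rise and go back for white_a.

```bash

python3 -m pendant '[0,0,-30,0,0,0,0,0,-35,0,0,0,0,0,-10,0,0,0,0,0,0,0,0,0]'
python3 -c "from h import *;shift(*A,.23)"
```

```text
clock: 8.55
eef_pos: [0.5296, -0.2366, 0.2508]
eef_rot: [2.599, 1.761, 0.004]
contact_force: [0.5, 0.0, 0.6]
gripper_width: 0.4
t 8.55 pos [ 0.5296 -0.2366  0.2508] shift [ 315.8 -118.2   20.7] level turn [ 0.0028 -0.0009  0.    ] jaw deg 68.2 F [0.5 0.  0.6] w 0.4 q [ 0.14  0.4   0.27  1.72 -0.12  1.03  1.64]
```

```bash

python3 -m pendant '[45,-17,0,0.003,-0.001,0,45,-17,0,0,0,0,45,-17,0,0,0,0,45,-17,0,0,0,0,45,-17,0,0,0,0,45,-17,0,0,0,0,40,-15,20,0,0,0,0,0,0,0,0,0]' 0.06
python3 -c "from h import *;shift(*A,.10)"
```

```text
clock: 9.55
eef_pos: [0.5304, 0.1048, 0.2188]
eef_rot: [-2.595, -1.757, 0.021]
contact_force: [0.1, -1.0, -0.1]
gripper_width: 0.53
t 9.55 pos [0.5304 0.1048 0.2188] shift [ -0.8   9.3 118.7] level turn [-0.0136  0.0067 -0.    ] jaw deg 68.2 F [ 0.1 -1.  -0.1] w 0.53 q [-0.38  0.37  0.13  1.84 -0.06  0.95  0.97]
```

```bash

python3 -m pendant '[-1,9,40,-0.014,0.007,0,0,0,40,0,0,0,0,0,38,0,0,0,0,0,0,0,0,0]'
python3 -c "from h import *;shift(*A,.05)"
python3 - <<'E'
from h import *
im=vision.read_camera("scene")[230:300,340:460]
k,l,s,c=cv2.connectedComponentsWithStats(((im[:,:,0]>120)&(im[:,:,1]>100)).astype(np.uint8))
for i in range(1,k):
    if s[i,4]>12:p=c[i]+[340,230];print(p,s[i,4],ray("scene",p,.016))
E
python3 look.py scene 320 480 190 310 ha.png
```

```text
clock: 10.05
eef_pos: [0.5368, 0.0969, 0.0951]
eef_rot: [2.602, 1.758, -0.005]
contact_force: [-0.2, 0.4, 0.6]
gripper_width: 0.53
t 10.05 pos [0.5368 0.0969 0.0951] shift [ 3.5 -1.1 45.1] level turn [-0.001   0.0032  0.    ] jaw deg 68.1 F [-0.2  0.4  0.6] w 0.53 q [-0.35  0.55  0.11  1.92 -0.09  0.68  1.  ]
[377.62043796 251.20437956] 137 [0.53779868 0.10015177 0.016     ]
```

View pics/ha.png

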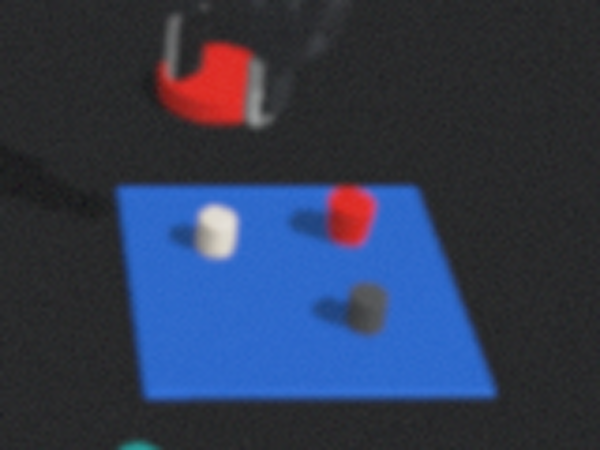

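The second white stands undisturbed at scene (377.6,251.2), with the gripper 95 mm above it. Down in small steps.

```bash

python3 -m pendant '[3,-1,20,-0.001,0.003,0,0,0,20,0,0,0,0,0,5,0,0,0,0,0,0,0,0,0]'
python3 -c "from h import *;shift(*A,.007)"
```

```text
clock: 10.65
eef_pos: [0.5462, 0.1011, 0.0597]
eef_rot: [2.599, 1.753, 0.028]
contact_force: [0.3, -0.3, 0.6]
gripper_width: 0.53
t 10.65 pos [0.5462 0.1011 0.0597] shift [-4.6 -9.1 52.5] level turn [ 0.0156 -0.011  -0.    ] jaw deg 68.0 F [ 0.3 -0.3  0.6] w 0.53 q [-0.34  0.62  0.1   1.92 -0.1   0.59  1.01]
```

```bash

python3 -m pendant '[-5,-9,15,0.016,-0.011,0,-1,-1,12,0,0,0]'
python3 -c "from h import *;shift(*A,.007)"
```

```text
clock: 10.9
eef_pos: [0.5361, 0.0996, 0.0334]
eef_rot: [2.604, 1.756, 0.004]
contact_force: [-0.0, 0.1, -0.2]
gripper_width: 0.531
t 10.9 pos [0.5361 0.0996 0.0334] shift [ 1.1  0.5 26.4] level turn [ 0.0019 -0.0018 -0.    ] jaw deg 68.0 F [-0.   0.1 -0.2] w 0.531 q [-0.34  0.66  0.09  1.94 -0.11  0.55  1.01]
```

```bash

python3 -m pendant '[1,0,14,0.002,-0.002,0,0,-1,8,0,0,0]'
python3 -c "from h import *;shift(*A,.007)"
```

```text
clock: 11.15
eef_pos: [0.535, 0.1009, 0.0093]
eef_rot: [-2.604, -1.756, 0.002]
contact_force: [-0.1, -0.3, -0.0]
gripper_width: 0.53
t 11.15 pos [0.535  0.1009 0.0093] shift [0.4 2.  2.3] level turn [-0.0011  0.0009 -0.    ] jaw deg 68.0 F [-0.1 -0.3 -0. ] w 0.53 q [-0.33  0.7   0.08  1.93 -0.11  0.51  1.01]
```

```bash

python3 -m pendant '[0,2,1.5,0,0,0,0,0,0,0,0,0]'
python3 -m pendant '[0,0,0,0,0,0,0,0,0,0,0,0,0,0,0,0,0,0,0,0,0,0,0,0,0,0,0,0,0,0]' -1 40
python3 -c "from h import *;shift(*A,.007)"
```

```text
clock: 11.4
eef_pos: [0.5365, 0.1, 0.0068]
eef_rot: [-2.604, -1.756, 0.004]
contact_force: [0.2, -0.2, 1.3]
gripper_width: 0.533
clock: 12.02
eef_pos: [0.5373, 0.1001, 0.0078]
eef_rot: [-2.605, -1.756, 0.002]
contact_force: [0.2, 0.2, -0.1]
gripper_width: 0.216
t 12.03 pos [0.5373 0.1001 0.0078] shift [ 0.2 -0.4  0.8] level turn [-0.0008  0.0007  0.    ] jaw deg 68.0 F [ 0.2  0.2 -0.1] w 0.216 q [-0.33  0.71  0.08  1.93 -0.11  0.51  1.02]
```

```bash

python3 -m pendant '[0,0,-20,0,0,0,0,0,-50,0,0,0,0,0,-60,0,0,0,0,0,-60,0,0,0,0,0,-50,0,0,0,0,0,0,0,0,0]'
python3 -c "from h import *;shift(*F,.24)"; python3 look.py scene 280 480 130 300 la.png
```

```text
clock: 12.78
eef_pos: [0.5377, 0.1, 0.2625]
eef_rot: [2.605, 1.755, 0.006]
contact_force: [-0.2, 0.6, -0.3]
gripper_width: 0.217
t 12.78 pos [0.5377 0.1    0.2625] shift [-315.   118.7   21.9] level turn [ 0.0031 -0.0029  0.    ] jaw deg 67.9 F [-0.2  0.6 -0.3] w 0.217 q [-0.38  0.32  0.15  1.79 -0.06  1.03  0.97]
```

View pics/la.png

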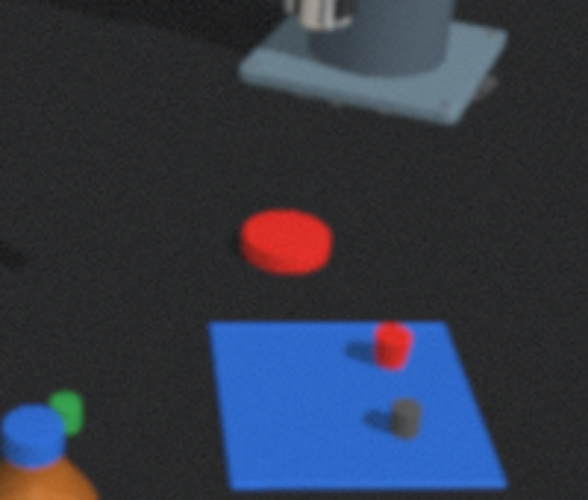

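The second white is held (crop (320,12)); steel and stopper are still standing on the mat. On to the funnel.

```bash

python3 -m pendant '[-45,17,0,0.003,-0.003,0,-45,17,0,0,0,0,-45,17,0,0,0,0,-45,17,0,0,0,0,-45,17,0,0,0,0,-45,17,0,0,0,0,-40,15,0,0,0,0,0,0,0,0,0,0]'
python3 -c "from h import *;shift(*F,.24)"
```

```text
clock: 13.82
eef_pos: [0.5207, -0.2395, 0.2531]
eef_rot: [-2.593, -1.752, 0.024]
contact_force: [-0.3, 0.7, -0.0]
gripper_width: 0.208
t 13.82 pos [ 0.5207 -0.2395  0.2531] shift [ 6.2  7.3 12.9] level turn [-0.0189  0.006   0.    ] jaw deg 68.1 F [-0.3  0.7 -0. ] w 0.208 q [ 0.13  0.4   0.29  1.72 -0.12  1.06  1.65]
```

```bash

python3 -m pendant '[6,7,0,-0.019,0.006,0,0,0,0,0,0,0]'
python3 -c "from h import *;shift(*F,.175)"
```

```text
clock: 14.08
eef_pos: [0.5293, -0.234, 0.2515]
eef_rot: [-2.599, -1.76, -0.0]
contact_force: [-0.1, -0.7, 0.2]
gripper_width: 0.215
t 14.07 pos [ 0.5293 -0.234   0.2515] shift [-2.4  1.2 76.5] level turn [-0.0019 -0.0016 -0.    ] jaw deg 68.2 F [-0.1 -0.7  0.2] w 0.215 q [ 0.12  0.4   0.28  1.72 -0.13  1.04  1.64]
```

```bash

python3 -m pendant '[-2,1,25,-0.002,-0.002,0,0,0,25,0,0,0,0,0,18,0,0,0,0,0,0,0,0,0]'
python3 -c "from h import *;shift(*F,.174)"
```

```text
clock: 14.58
eef_pos: [0.531, -0.23, 0.1817]
eef_rot: [-2.592, -1.772, -0.002]
contact_force: [0.1, 0.5, -0.4]
gripper_width: 0.212
t 14.57 pos [ 0.531  -0.23    0.1817] shift [-6.7  1.   7.6] level turn [-0.0004 -0.0022  0.    ] jaw deg 68.7 F [ 0.1  0.5 -0.4] w 0.212 q [ 0.14  0.48  0.26  1.79 -0.16  0.89  1.67]
```

```bash

python3 -m pendant '[-6,1,6,0,-0.002,0,0,0,0,0,0,0]'
python3 -m pendant '[0,0,0,0,0,0,0,0,0,0,0,0,0,0,0,0,0,0,0,0,0,0,0,0,0,0,0,0,0,0]' -0.2
python3 look.py scene 170 330 90 240 f3.png
```

```text
clock: 14.82
eef_pos: [0.5306, -0.2356, 0.1766]
eef_rot: [2.591, 1.774, 0.002]
contact_force: [0.6, -0.3, -0.6]
gripper_width: 0.214
clock: 15.45
eef_pos: [0.5316, -0.236, 0.1782]
eef_rot: [2.59, 1.773, 0.005]
contact_force: [-0.6, -0.3, -0.1]
gripper_width: 0.403
```

View pics/f3.png

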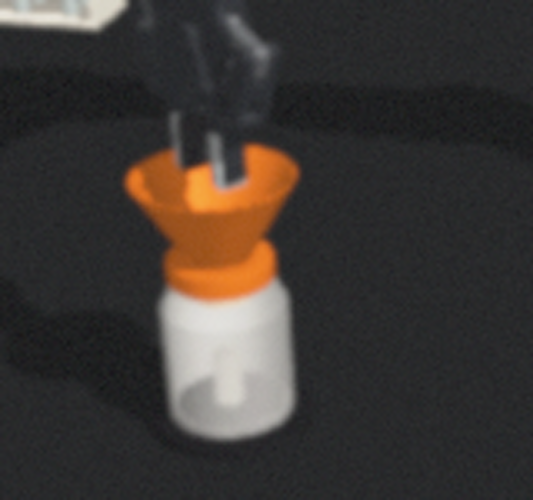

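The second cylinder is in the jar but seems to stand on the first (column at crop (230,350–405)). I rise clear and look again.

```bash

python3 -m pendant '[0,0,-30,0,0,0,0,0,-40,0,0,0,0,0,-20,0,0,0,0,0,0,0,0,0]'
python3 - <<'E'
from h import *
ims=np.mean([vision.read_camera("scene")[160:225,210:265].astype(float) for _ in range(6)],0)
a=np.clip((ims-100)*1.6,0,255).astype(np.uint8)
cv2.imwrite("pics/jar2.png",cv2.resize(a[:,:,::-1],None,fx=8,fy=8,interpolation=cv2.INTER_CUBIC))
im=np.mean([vision.read_camera("top")[200:290,380:490].astype(float) for _ in range(3)],0).astype(np.uint8)
cv2.imwrite("pics/top2.png",cv2.resize(im[:,:,::-1],None,fx=5,fy=5,interpolation=cv2.INTER_CUBIC))
for z in (.014,.024,.034,.044,.054): print(z,proj("scene",np.array([*F,z])))
E
```

```text
clock: 16.0
eef_pos: [0.5308, -0.2357, 0.27]
eef_rot: [2.591, 1.774, 0.003]
contact_force: [-0.2, -0.8, -0.5]
gripper_width: 0.399
0.014 [239.95365985 209.610516  ]
0.024 [239.61841859 205.87271194]
0.034 [239.27994029 202.09881607]
0.044 [238.93817782 198.28830311]
0.054 [238.59308315 194.44063753]
```

View pics/jar2.png

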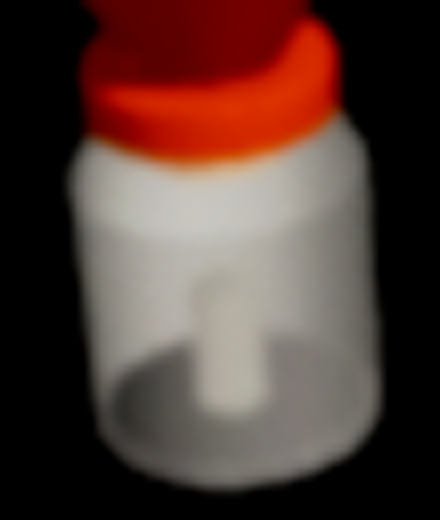

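View pics/top2.png

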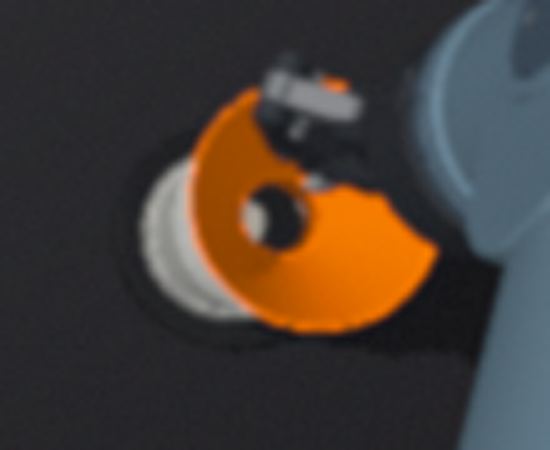

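In the enlarged view the lower white stands on the jar floor and the upper one stands on it, a column from about (239,212) up to (238,194) in scene pixels. That is 40 mm high. I'll move aside for a clear view of the jar and the mat.

```bash

python3 -m pendant '[40,-20,-10,0,0,0,50,-20,0,0,0,0,50,-20,0,0,0,0,50,-20,0,0,0,0,40,-15,0,0,0,0,0,0,0,0,0,0,0,0,0,0,0,0]'
python3 - <<'E'
from h import *
S=[vision.read_camera("scene") for _ in range(6)];im=np.mean(S,0)
a=np.clip((im[160:225,210:265]-100)*1.6,0,255).astype(np.uint8)
a=cv2.resize(a[:,:,::-1],(380,449),interpolation=cv2.INTER_CUBIC)
T=np.mean([vision.read_camera("top") for _ in range(4)],0).astype(np.uint8)
b=cv2.resize(T[200:290,390:474][:,:,::-1],(400,428),interpolation=cv2.INTER_CUBIC)
c=np.zeros((449,790,3),np.uint8);c[:,:380]=a;c[:428,385:785]=b;cv2.imwrite("pics/fin.png",c)
cv2.imwrite("pics/finscene.png",S[-1][:,:,::-1])
cr=S[-1][230:300,340:460]
m=((cr[:,:,2]<110)&(cr[:,:,2]>40)&(cr[:,:,0]<90)).astype(np.uint8)
k,l,s,cc=cv2.connectedComponentsWithStats(m);print([(cc[i]+[340,230],s[i,4]) for i in range(1,k) if 12<s[i,4]<300])
E
```

```text
clock: 17.32
eef_pos: [0.5244, 0.0197, 0.2771]
eef_rot: [-2.594, -1.771, 0.003]
contact_force: [0.1, -0.2, 0.4]
gripper_width: 0.4
[(array([416.82105263, 272.17894737]), np.int32(95))]
```

View pics/fin.png

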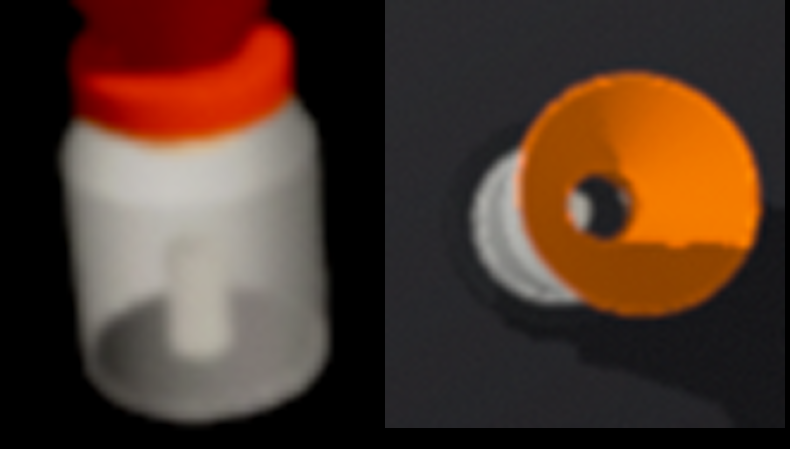

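View pics/finscene.png

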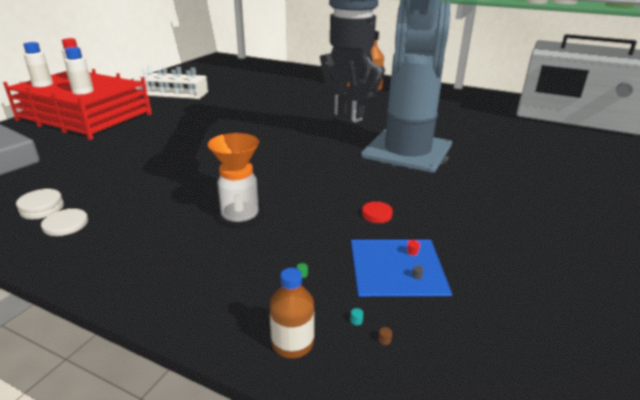

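Both whites are in the jar, settled but stacked. The steel is still at (416.8,272.2) (first measured (416.8,272.1)), and the stopper and look-alikes haven't moved. The fingers can't get past the 34 mm stem to the stack, and the jar is fixed, so I can't safely topple it. I'm handing in.

```bash
python3 -c "
from plant import arm
print(arm.hand_in())"
```

```text
the job is handed in; nothing more can be done
None
```

I dropped both white cylinders through the funnel into the jar, but they ended up stacked rather than side by side. The first stands on the jar floor and the second stands on top of it, 40 mm high in all and well below the funnel stem.

- **The stack:** it looked the same in three views over about 2 s. If "lie at the bottom" means both must touch the floor, the upper one doesn't meet that. I couldn't knock it over: the fingers can't reach through the stem, and the jar is fixed.
- **Last checks:** the steel cylinder has not moved (within 0.1 px). The red stopper and the brown, green and turquoise look-alikes are where they were.
- **Limits:** I handed in at about 18 s. Measured tool forces were about 1 N throughout, and the arm was clear of everything at the end.

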